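# Start up the bench saw: guard, extraction, saw

## Task

Get the bench saw running for cutting reed tubes: push the raised orange blade guard down until it lies fully shut over the blade, then switch on the dust extraction by pressing the green-dotted end of the white rocker switch fully in, and last start the saw with a full press on the green button of the yellow-faced starter box, letting the button come back up. Keep to that order and only push with the fingertips: do not take hold of the guard between the fingers, do not raise it any higher, and keep off the red stop button. Leave everything else on the bench where it lies.

Things in the scene. Friction and masses are not known exactly. Their poses are not given: they have to be found in the camera images.
- saw: Grey bench circular saw, fixed: table 340 mm (x) by 300 mm (y), its top 155 mm above the bench. Origin on the bench under its middle; x runs along the blade from the robot's side to the back, y to the left, z up. Rip fence at y = -104 mm, 35 mm above the table; mitre gauge at the back left (x 80 to 150, y 25 to 125 mm), 40 mm above the table.
- guard_hinge (a point): Point on the hinge axis of the blade guard, 193 mm above the bench, at x = 75 mm, y = 0 of the saw. Does not move with the guard; axes as the saw's. The guard turns about this point's y axis.
- guard (a joint): Angle of the blade guard in rad: 0 is fully shut (level over the blade, resting on its stop just above the table), growing as the front end rises; it starts half raised, between 0.45 and 0.85. A stiff hinge: it stays where it is left, and 1.5 to 4 N straight down near the front end moves it; at 0 it meets a hard stop.
- guard_nose (a point): Where to push: top face of the guard's opaque orange top strip (44 mm wide, 190 mm long), on its centre line, 25 mm back from the front edge. With the guard shut it lies 150 mm in front (-x of the saw) of guard_hinge and 19 mm above it, 212 mm above the bench. Turns with the guard. Clear side cheeks, 48 mm deep, hang below the strip, 46 mm over their outsides.
- switchbox: Grey surface switch box with a white rocker for the dust extraction, 86 x 86 mm, rim 48 mm above the bench, fixed; on the bench beside the saw, left or right. Origin on the bench under its middle; its x axis points from the rocker's plain end to the green-dotted end, z up.
- rocker (a joint): Tilt of the white rocker plate (60 mm along x, 56 mm wide) in the switch box in rad: 0 is off (dotted end raised, plain end down), 0.26 is fully on (dotted end pressed in, hard stop). Pivots about the box's y axis through its middle, 48 mm above the bench. Has no spring: it stays where it is left. About 2 to 5 N on the dotted end moves it.
- rocker_on (a point): The green dot (16 mm across) on the top face of the rocker plate, 20 mm from the pivot towards the dotted end, where to press. 56 mm above the bench when off, 50 mm when fully on; moves with the rocker.
- starter: Saw starter box, grey with a yellow face, 120 mm (along its x) by 80 mm, face 58 mm above the bench, fixed; on the bench beside the saw, left or right. Origin on the bench under its middle. The green start button is at x = +29 mm (the far side from the robot), the red mushroom stop button at x = -29 mm.
- start (a joint): How far the green start button is pressed in, m: 0 out, 0.007 fully in (hard stop). Spring button: 2 N to begin, 5 N fully in; it comes back out when let go.
- start_top (a point): Middle of the top face of the green start button (30 mm across), 70.5 mm above the bench when out; it is pressed straight down. Moves with the button.
- stop (a joint): How far the red stop button is pressed in, m: 0 out, 0.007 fully in; spring return. Not to be pressed.
- stop_top (a point): Middle of the top of the red mushroom stop button (36 mm across), 75.5 mm above the bench, 58 mm from the green button's middle.
- basket: Round cane basket of cut green tubes, 156 mm across, about 65 mm high, loose; origin under its middle. Stands beside the saw. Leave alone.
- tube_bundle: Tied bundle of green tubes, 110 x 32 x 22 mm, loose, on the saw table between guard and fence; origin under its middle. Leave alone.
- push_stick: Flat wooden push stick, about 185 x 45 x 10 mm, loose, on the left of the saw table; origin under its middle. Leave alone.
- glue: White glue bottle with a red cap, 52 mm across, 150 mm tall, loose; origin under its middle. Leave alone.
- bench_brush: Wooden bench brush, 205 mm long, 40 mm high, loose, lying at the left; origin under its middle. Leave alone.
- tape_measure: Blue tape measure, 66 x 36 x 62 mm, loose; origin under its middle. Leave alone.
- pencil_tin: Aluminium tin with pencils, 68 mm across, 85 mm tall, 150 mm with the pencils, loose; origin under its middle. Leave alone.

How it is judged:
On the way, in this order (a step that is already met when the one before it is completed fails the run):
1. the guard is pushed shut (value of joint guard below 0.04 rad), for 0.2 s.
2. the extraction rocker is switched fully on (value of joint rocker above 0.21 rad), for 0.2 s.
3. the green start button is pressed in (value of joint start above 0.0045 m), for 0.1 s.
4. the start button has come back out (value of joint start below 0.001 m), for 0.1 s.
At the end, for the whole second after the job is handed in: The guard is shut (within 0.04 rad), the rocker is on (at least 0.21 of 0.26 rad), the start button has been pressed at least 4.5 of its 7 mm for 0.1 s and is back out (within 1 mm), the stop button is out, and every loose thing lies still within 20 mm of where it began (value of joint guard below 0.04 rad and value of joint rocker above 0.21 rad and value of joint each of start, stop below 0.001 m and distance of each of basket, tube_bundle, push_stick, glue, bench_brush, tape_measure, pencil_tin from where it was at the start of the episode below 0.02 m and linear speed of each of basket, tube_bundle, push_stick, glue, bench_brush, tape_measure, pencil_tin below 0.02 m/s); the robot touches nothing.
It fails at once if a step was taken out of order: extraction switched on before the guard was shut, or start pressed before the guard was shut and the extraction on ((value of joint rocker above 0.13 rad and value of joint guard above 0.06 rad) or (value of joint start above 0.003 m and value of joint guard above 0.06 rad) or (value of joint start above 0.003 m and value of joint rocker below 0.19 rad)).
It fails at once if the red stop button was pressed (value of joint stop above 0.002 m).
It fails at once if the guard was raised higher (value of joint guard above 0.95 rad).
It fails at once if the guard was gripped between the fingers (contact force between the fingers and guard_c2 above 1.5 N and contact force between the fingers and guard_c3 above 1.5 N).
It fails at once if something else on the bench was moved or lifted by more than 20 mm (distance of any of basket, tube_bundle, push_stick, glue, bench_brush, tape_measure, pencil_tin from where it was at the start of the episode above 0.02 m).
It also fails if it takes over 61 s, if anything falls off the work surface, if the arm or the gripper's body presses on something with over 40 N, if the wrist force passes 120 N, or if a joint passes its speed limit or range.

## Robot

A 6-joint arm with a two-finger parallel gripper is mounted at the origin on the work surface. World frame = base frame: x ahead of the robot, y to its left, z up, the work surface at z = 0. Lengths are in m, angles in rad, forces in N, time in s.
With the tool pointing down it reaches from about 0.375 to 0.9 m from the base axis. Payload 3.1 kg.
Tool frame: the origin (TCP) lies on the centre line of the jaws, within the pads' length; the fingertips stand 17 mm ahead of it and the grasp point (between the pads) lies 2 mm behind it; y points along the fingers, z is the direction in which the jaws open and shut, and the axes are right-handed (so a half turn about y gives the same grasp; the last joint's range is limited). The gripper opens to 85 mm and grips with 20 to 120 N. Pads are 22 mm wide; open, the fingers measure 114 mm over their backs; the gripper's body (76 mm by 85 mm) begins 54 mm behind the grasp point. The pads swing forward as they close: fully open they stand 13 mm farther back than shut.
Start: joints at [-1.502, 0.527, 1.433, -0, 1.181, -0.178], TCP at [0.153, -0.606, 0.248] pointing down, gripper open.
Joint ranges: [-3.08, 3.08], [-0.75, 2.2], [0.22, 2.44], [-1.43, 4.57], [0, 2.65], [-2.85, 2.85]. Speed limits (rad/s): [2.79, 2.79, 3.14, 3.14, 3.14, 3.14].

## Interface

Orientations are given as a unit quaternion [x, y, z, w].
In Python, from station import manip gives the robot as it stands.
- The arm moves only by the shell command python3 -m handwheel 'ROWS' [FORCE]. ROWS is JSON, one flat list of numbers, 7 for each row, row after row: the shift along the tool's x, y, z in cm, then the turn, a rotation vector about the tool's x, y, z in rad, then the finger opening in cm, from 0 to 8.54. A call has 1 to 10 rows; each row is the pose to reach, as a shift and turn from the pose commanded when the call began, along the tool's axes at that moment; what a row does not reach only later rows make up. A row lasts 1/12 s, in which the tool goes at most 41.7 mm and 7.16 degrees, less where a joint would pass 70% of its speed; a pose out of reach is approached as far as the arm can. A call with a gripper value outside its range is refused whole. The fingers move at their own pace and stop on an object; FORCE is the grip in N (left out, the last holds). Time passes only in rows, so rows that repeat a pose let the fingers close. It gives the time, the measured TCP pose, the force and the opening at its end, in the units of the state.
- manip.sense(): the state, without advancing time (a new reading comes with each control period).
- manip.snapshot(name): name is "scene" or "top" or "wrist"; returns a dict with "frame" (384x512x3 uint8, red, green, blue), "depth" (384x512 float32, m along the optical axis (not along the pixel's ray), 0 where there is no reading), "camera_matrix" (3x3 intrinsics, pixels), "rvec" (rotation vector, rad) and "tvec" (3), from world to camera coordinates, as OpenCV has them. Camera axes: x right, y down, z forward; pixel columns grow to the right and rows downward; lengths in m; the calibration is good to about 2 mm. A picture is of the moment at which its call begins.
- manip.sign_off(): hands the job in, once; it reports no verdict.
The state is a dict: "t": time; "q": joint angles; "qd": joint speeds; "tau": joint torques, N m; "tcp_pos": TCP position; "tool_rot": TCP orientation; "force": force on the tool from outside, world axes, zero at the start; "ft_torque": the same for the moment, N m; "finger_gap": opening from 0.0 (shut) to 1.0 (fully open).
Only numpy, scipy, OpenCV 4.12 (cv2) and the standard library are available. Lean on these libraries where they do the work, as an engineer would, in place of code of your own. Each camera call takes 0.05 s, during which the arm holds its last target.

## Working session

There is one attempt and no reset: what is moved stays moved. The work goes in short steps, Python scripts to look and compute and a shell command to move; the robot and the scene stay as the last step left them, time stands still between calls to the robot, and variables do not carry over. Pictures are saved under pics/ and viewed, and the job is handed in when it is done.

```bash
mkdir -p pics; cat > h.py <<'E'
import numpy as np,cv2
from station import manip
def snap(n,f):
    s=manip.snapshot(n); cv2.imwrite('pics/'+f,s['frame'][:,:,::-1]); np.savez('pics/'+f[:-4]+'.npz',**s); return s
def pts(s):
    K=s['camera_matrix'];R,_=cv2.Rodrigues(np.array(s['rvec'],float));t=np.array(s['tvec']).reshape(3)
    d=s['depth'];v,u=np.mgrid[:d.shape[0],:d.shape[1]]
    c=np.stack([(u-K[0,2])/K[0,0]*d,(v-K[1,2])/K[1,1]*d,d],-1)
    return (c-t)@R
E
python3 - <<'E'
from h import *
print(manip.sense())
snap('scene','s0.png');snap('top','t0.png')
E
```

```text
{'t': 0.0, 'q': array([-1.50152396e+00,  5.28468830e-01,  1.43393459e+00,  6.31449502e-06,
        1.18136525e+00, -1.78501182e-01]), 'qd': array([-0.00054451,  0.0008616 , -0.00063436, -0.00105666, -0.00140381,
       -0.00056099]), 'tau': array([-2.34282947e-03, -4.42363465e+01, -1.78027779e+01, -5.23836861e-04,
        8.47900665e-03,  9.97282257e-10]), 'tcp_pos': array([ 0.15325996, -0.60520918,  0.24732166]), 'tool_rot': array([-0.08733232,  0.70245517, -0.70091901,  0.08742043]), 'force': array([-0.21121066,  0.01148426,  0.20299733]), 'ft_torque': array([-0.02536777, -0.06036259,  0.03946102]), 'finger_gap': 0.9990621555772079}
```

View pics/s0.png

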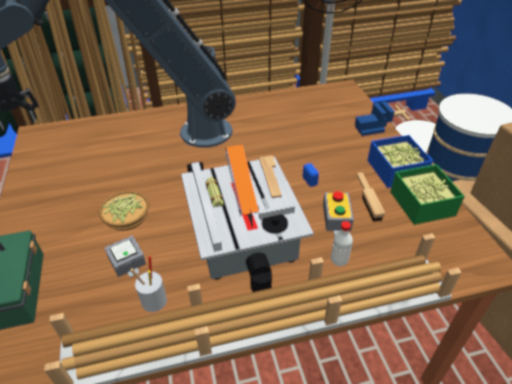

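View pics/t0.png

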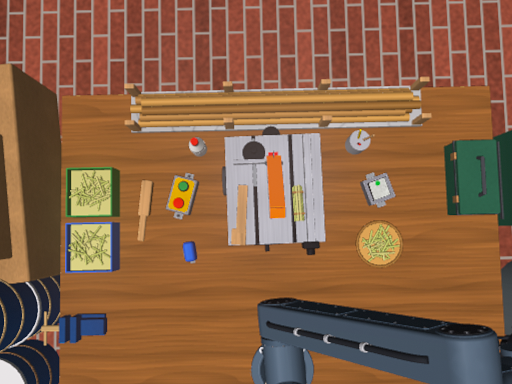

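The top view (up is +x, left is +y) shows the guard at about (275,185), the starter at (182,196) with green above red, and the switch box at (378,187) with the green dot near (378,184). The pencil tin is just behind the switch box at (358,142) and the basket just in front at (380,243). Next I'll measure these.

```bash
python3 - <<'E'
from h import *
for f in ['t0','s0']:
    s=dict(np.load(f'pics/{f}.npz'));P=pts(s);hsv=cv2.cvtColor(s['frame'],cv2.COLOR_RGB2HSV)
    K=s['camera_matrix'];R,_=cv2.Rodrigues(s['rvec']);t=s['tvec'].reshape(3);C=-R.T@t
    print(f,'cam',C.round(3),K[0,0])
    def ray(u,v,z):
        d=R.T@np.array([(u-K[0,2])/K[0,0],(v-K[1,2])/K[1,1],1]);return (C+d*(z-C[2])/d[2]).round(4)
    H,S,V=[hsv[...,i].astype(int) for i in range(3)]
    for nm,m,z in [('orange',(H>6)&(H<14)&(S>220)&(V>180),.25),('yellow',(H>20)&(H<32)&(S>200)&(V>150),.058),('red',((H<4)|(H>176))&(S>180)&(V>120),.0755),('green',(H>45)&(H<80)&(S>150)&(V>100),.0705),('blue',(H>105)&(H<125)&(S>180)&(V>120),.06),('white',(S<25)&(V>215),.052)]:
        n,l,st,c=cv2.connectedComponentsWithStats(m.astype(np.uint8))
        for i in range(1,n):
            if st[i,4]<12: continue
            q=P[l==i];q=q[q[:,2]>-.05]
            print(nm,st[i].tolist(),c[i].round(1).tolist(),'ray',ray(*c[i],z),'med',np.median(q,0).round(3))
            if nm=='orange' and st[i,4]>200:
                print(' lo/hi',np.percentile(q,[2,98],axis=0).round(3).tolist(), cv2.minAreaRect(np.argwhere(l==i)[:,::-1].astype(np.float32)))
E
```

```text
t0 cam [0.462 0.075 1.607] 468.25095720225886
orange [270, 191, 2, 12, 13] [270.1, 196.9] ray [0.5571 0.0329 0.25  ] med [0.554 0.034 0.286]
orange [282, 192, 3, 14, 17] [283.1, 199.3] ray [ 0.5495 -0.0046  0.25  ] med [ 0.545 -0.002  0.289]
yellow [169, 178, 25, 34, 390] [181.3, 194.1] ray [0.586  0.3213 0.058 ] med [0.587 0.319 0.058]
red [191, 138, 7, 7, 39] [194.1, 141.1] ray [0.7598 0.2746 0.0755] med [0.745 0.265 0.149]
red [174, 199, 10, 9, 63] [178.5, 203.0] ray [0.5556 0.3282 0.0755] med [0.556 0.327 0.074]
green [376, 181, 4, 4, 12] [377.3, 182.8] ray [ 0.609  -0.3265  0.0705] med [ 0.61  -0.33   0.058]
green [179, 182, 8, 8, 36] [182.3, 185.4] ray [0.6138 0.3159 0.0705] med [0.615 0.317 0.071]
green [76, 216, 18, 1, 18] [84.5, 216.0] ray [0.5196 0.6387 0.0705] med [0.52  0.642 0.06 ]
blue [184, 243, 10, 18, 125] [188.0, 252.0] ray [0.3947 0.3009 0.06  ] med [0.395 0.301 0.061]
blue [66, 253, 30, 19, 48] [75.1, 267.4] ray [0.3518 0.6725 0.06  ] med [0.343 0.673 0.088]
blue [60, 323, 4, 19, 30] [60.5, 333.6] ray [0.1395 0.7182 0.06  ] med [0.145 0.703 0.099]
white [382, 189,
[... 2193 characters left out ...]
0.3988 0.052 ] med [0.944 0.418 0.018]
white [379, 307, 8, 4, 23] [382.8, 308.8] ray [0.9611 0.2905 0.052 ] med [0.943 0.307 0.018]
white [341, 310, 36, 11, 144] [358.3, 314.9] ray [0.9615 0.2243 0.052 ] med [0.944 0.237 0.018]
white [310, 323, 13, 5, 34] [316.5, 324.9] ray [0.9608 0.1148 0.052 ] med [0.942 0.124 0.018]
white [213, 328, 89, 25, 395] [253.9, 340.3] ray [ 0.9609 -0.0422  0.052 ] med [ 0.943 -0.04   0.018]
white [188, 353, 10, 5, 39] [192.7, 355.2] ray [ 0.9605 -0.188   0.052 ] med [ 0.942 -0.189  0.018]
white [121, 357, 61, 18, 194] [147.7, 366.3] ray [ 0.9606 -0.2908  0.052 ] med [ 0.943 -0.302  0.018]
white [75, 372, 43, 12, 183] [97.3, 378.5] ray [ 0.9601 -0.4017  0.052 ] med [ 0.942 -0.41   0.018]
  return _methods._mean(a, axis=axis, dtype=dtype,
  ret = um.true_divide(
```

```bash
python3 - <<'E'
import cv2
a=cv2.imread('pics/t0.png');
cv2.imwrite('pics/c1.png',cv2.resize(a[120:270,140:240],None,fx=4,fy=4,interpolation=cv2.INTER_CUBIC))
cv2.imwrite('pics/c2.png',cv2.resize(a[120:270,220:410],None,fx=4,fy=4,interpolation=cv2.INTER_CUBIC))
E
```

```text
(no output)
```

View pics/c2.png

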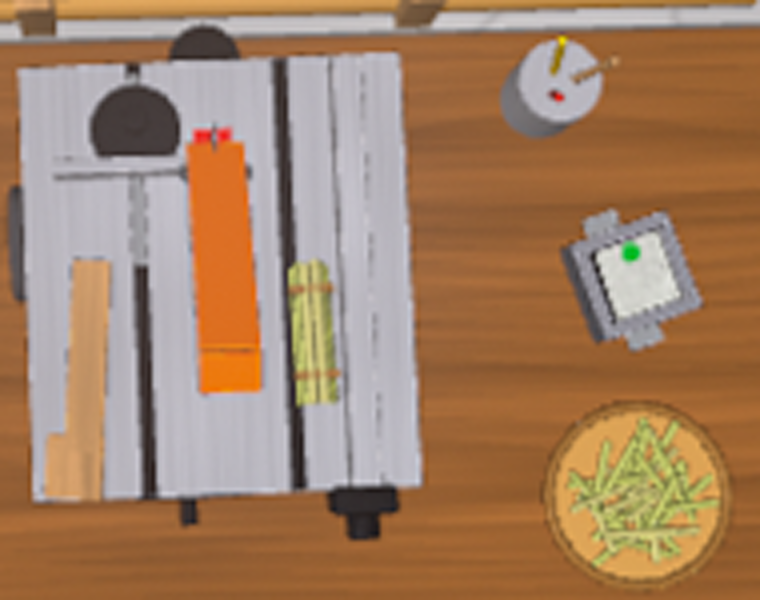

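```bash
python3 - <<'E'
from h import *
s=dict(np.load('pics/t0.npz'));P=pts(s);hsv=cv2.cvtColor(s['frame'],cv2.COLOR_RGB2HSV)
H,S,V=[hsv[...,i].astype(int) for i in range(3)]
m=(H>4)&(H<16)&(S>200)&(V>150)
m[:, :240]=0;m[:,310:]=0;m[:140]=0;m[230:]=0
m&=P[...,2]>.17
vs,us=np.nonzero(m);q=P[m]
print(m.sum())
for v in range(vs.min(),vs.max()+1,4):
    k=(vs==v);print(v,us[k].min(),us[k].max(),P[v,us[k][len(us[k])//2]].round(3),q[k][:,1].min().round(3),q[k][:,1].max().round(3))
# table top edges
T=(abs(P[...,2]-.155)<.008);T[:, :215]=0;T[:,330:]=0
n,l,st,c=cv2.connectedComponentsWithStats(T.astype(np.uint8))
Q=P[T][:,:2].astype(np.float32);r=cv2.minAreaRect(Q);print(r)
# starter face, switchbox
for nm,a,b,z0,z1 in [('starter',(160,210),(165,225),.05,.066),('switch',(355,405),(165,210),.04,.07)]:
    M=np.zeros_like(m);M[b[0]:b[1],a[0]:a[1]]=1;M&=(P[...,2]>z0)&(P[...,2]<z1)
    print(nm,cv2.minAreaRect(P[M][:,:2].astype(np.float32)),P[M].mean(0))
E
```

```text
836
155 271 276 [0.687 0.014 0.204] 0.01 0.026
159 268 280 [0.674 0.017 0.21 ] -0.001 0.035
163 268 280 [0.66  0.018 0.224] -0.0 0.036
167 268 280 [0.647 0.019 0.228] 0.001 0.036
171 268 281 [0.634 0.016 0.238] -0.001 0.037
175 269 281 [0.622 0.017 0.239] -0.001 0.034
179 269 281 [0.609 0.017 0.252] -0.0 0.035
183 269 282 [0.597 0.015 0.259] -0.002 0.035
187 269 282 [0.584 0.016 0.267] -0.001 0.036
191 270 283 [0.572 0.013 0.268] -0.004 0.034
195 270 283 [0.56  0.014 0.282] -0.003 0.034
199 270 283 [0.548 0.015 0.29 ] -0.002 0.034
203 270 284 [0.536 0.015 0.297] -0.004 0.035
207 271 284 [0.525 0.016 0.3  ] -0.004 0.032
211 271 283 [0.514 0.016 0.292] -0.001 0.033
215 271 283 [0.503 0.016 0.287] -0.002 0.032
((0.38871294260025024, 0.01320028305053711), (0.7468811869621277, 0.300577849149704), 1.243641972541809)
starter ((0.5864095091819763, 0.32337549328804016), (0.08063830435276031, 0.11970801651477814), 73.91874694824219) [0.58645195 0.32221062 0.0572061 ]
switch ((0.5930376648902893, -0.33415156602859497), (0.08592763543128967, 0.08757652342319489), 18.639423370361328) [ 0.59275688 -0.33366164  0.05006684]
```

View pics/c1.png

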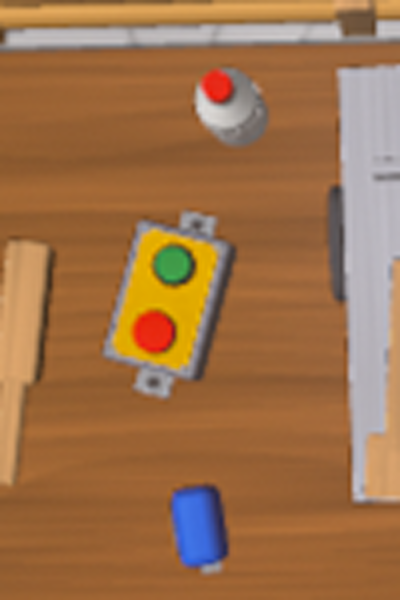

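```bash
cat >> h.py <<'E'
from scipy.spatial.transform import Rotation as Ro
def go(tgt):
    s=manip.sense();R=Ro.from_quat(s['tool_rot']).as_matrix()
    print('t',s['t'],'tcp',s['tcp_pos'].round(4),'F',s['force'].round(2),'gap',round(s['finger_gap'],3))
    print(R.round(3));print('shift cm',(R.T@(np.array(tgt)-s['tcp_pos'])*100).round(2))
E
python3 -c "
from h import *
go([.153,-.606,.40]);go([.53,.016,.40]);go([.547,.016,.32])"
```

```text
t 0.1 tcp [ 0.1533 -0.6053  0.2474] F [-0.4   0.55 -0.77] gap 0.999
[[-0.969 -0.     0.245]
 [-0.245  0.002 -0.969]
 [-0.    -1.    -0.002]]
shift cm [  0.04 -15.26   0.03]
t 0.1 tcp [ 0.1533 -0.6053  0.2474] F [-0.4   0.55 -0.77] gap 0.999
[[-0.969 -0.     0.245]
 [-0.245  0.002 -0.969]
 [-0.    -1.    -0.002]]
shift cm [-51.76 -15.14 -51.02]
t 0.1 tcp [ 0.1533 -0.6053  0.2474] F [-0.4   0.55 -0.77] gap 0.999
[[-0.969 -0.     0.245]
 [-0.245  0.002 -0.969]
 [-0.    -1.    -0.002]]
shift cm [-53.41  -7.14 -50.59]
```

```bash
python3 -m handwheel '[0,-4,0,0,0,0,0, -2,-8,-2,0,0,0,0, -5,-11,-5,0,0,0,0, -8,-14,-8,0,0,0,0, -11,-15,-11,0,0,0,0, -14,-15,-14,0,0,0,0, -17,-15,-17,0,0,0,0, -20,-15,-20,0,0,0,0, -23,-15,-23,0,0,0,0, -25,-15,-25,0,0,0,0]'
python3 -c "
from h import *
go([.547,.016,.40])"
```

```text
t: 0.93
tcp_pos: [0.3264, -0.3141, 0.3981]
tool_rot: [-0.087, 0.702, -0.702, 0.087]
force: [1.4, 0.7, 0.2]
finger_gap: -0.0
t 0.9333 tcp [ 0.3264 -0.3141  0.3981] F [1.4  0.69 0.17] gap -0.0
[[-0.97   0.     0.245]
 [-0.245  0.    -0.97 ]
 [-0.    -1.    -0.   ]]
shift cm [-29.47  -0.18 -26.61]
```

```bash
python3 -m handwheel '[-3,0,-3,0,0,0,0, -6,0,-6,0,0,0,0, -9,0,-9,0,0,0,0, -12,0,-12,0,0,0,0, -15,0,-14,0,0,0,0, -18,0,-17,0,0,0,0, -21,0,-20,0,0,0,0, -24,0,-23,0,0,0,0, -27,0,-25,0,0,0,0, -29,0,-26.2,0,0,0,0]'
python3 -c "
from h import *
go([.547,.016,.31]);snap('wrist','w1.png');snap('top','t1.png')"
```

```text
t: 1.77
tcp_pos: [0.544, 0.0125, 0.3978]
tool_rot: [-0.088, 0.702, -0.701, 0.089]
force: [0.8, -0.2, 0.4]
finger_gap: -0.001
t 1.7667 tcp [0.544  0.0125 0.3978] F [ 0.79 -0.25  0.4 ] gap -0.001
[[-0.969  0.     0.248]
 [-0.248  0.001 -0.969]
 [-0.    -1.    -0.001]]
shift cm [-0.37  8.78 -0.26]
```

View pics/w1.png

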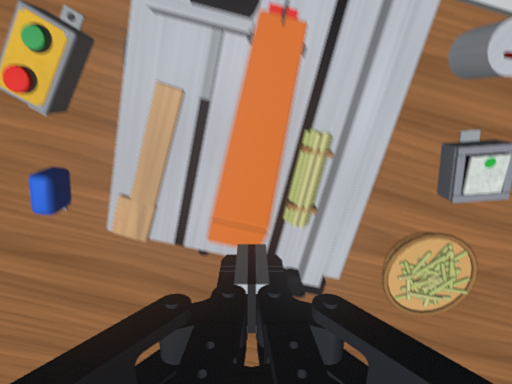

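The wrist view shows the closed fingertips at (250,250), over the guard's front end at (240,235). I'll go down to just above it, then push in steps.

```bash
python3 -m handwheel '[-0.3,3,-0.3,0,0,0,0, -0.3,6,-0.3,0,0,0,0, -0.3,8,-0.3,0,0,0,0, -0.3,8.8,-0.3,0,0,0,0, -0.1,9.6,-0.3,0,0,0,0, 0.1,10.2,-0.4,0,0,0,0, 0.3,10.8,-0.4,0,0,0,0, 0.3,10.8,-0.4,0,0,0,0]'
python3 -c "
from h import *
go([.515,.016,.229])"
```

```text
t: 2.53
tcp_pos: [0.5386, 0.0117, 0.2901]
tool_rot: [0.087, -0.702, 0.702, -0.087]
force: [0.1, -0.1, 0.4]
finger_gap: -0.0
t 2.5333 tcp [0.5386 0.0117 0.2901] F [ 0.12 -0.09  0.43] gap -0.0
[[-0.97   0.     0.245]
 [-0.245 -0.    -0.97 ]
 [-0.    -1.     0.   ]]
shift cm [ 2.18  6.11 -1.  ]
```

```bash
python3 -c "
from h import *
s=snap('scene','s2.png');a=s['frame'][120:270,160:320,::-1]
cv2.imwrite('pics/s2c.png',cv2.resize(a,None,fx=4,fy=4,interpolation=cv2.INTER_CUBIC))"
```

```text
(no output)
```

View pics/s2c.png

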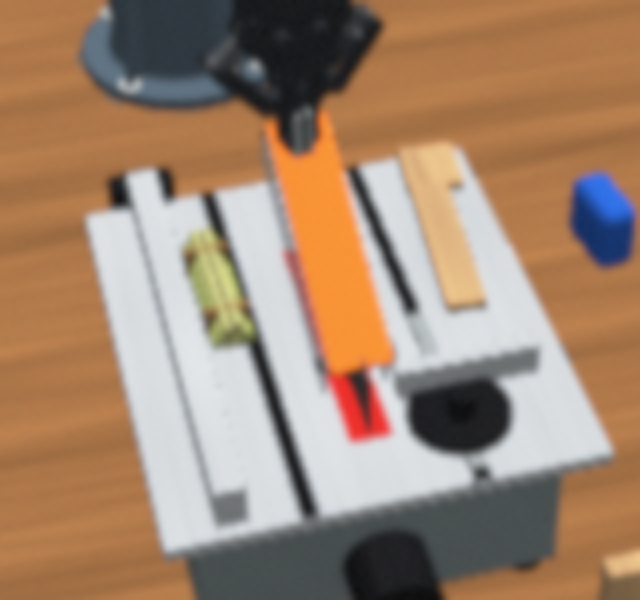

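The scene crop shows the fingertips centred on the orange strip's front end, at about (300,140), and in contact. I'll keep pushing along the arc.

```bash
python3 -m handwheel '[0.3,0.7,-0.2,0,0,0,0, 0.6,1.4,-0.3,0,0,0,0, 0.9,2.1,-0.4,0,0,0,0, 1.2,2.8,-0.5,0,0,0,0, 1.4,3.5,-0.6,0,0,0,0, 1.6,4.2,-0.7,0,0,0,0, 1.8,4.9,-0.8,0,0,0,0, 2,5.4,-0.9,0,0,0,0, 2,5.4,-0.9,0,0,0,0]'
python3 -c "
from h import *
go([.515,.016,.229])"
```

```text
t: 3.33
tcp_pos: [0.5158, 0.0164, 0.2347]
tool_rot: [-0.089, 0.702, -0.701, 0.086]
force: [-0.3, 0.8, -0.3]
finger_gap: 0.002
t 3.3333 tcp [0.5158 0.0164 0.2347] F [-0.25  0.76 -0.33] gap 0.002
[[-0.969 -0.004  0.245]
 [-0.245  0.001 -0.969]
 [ 0.004 -1.    -0.002]]
shift cm [0.08 0.57 0.02]
```

```bash
python3 -m handwheel '[0,0.4,0,0,0,0,0, 0,0.6,0,0,0,0,0, 0,0.7,0,0,0,0,0, 0,0.7,0,0,0,0,0, 0,0.7,0,0,0,0,0]'
python3 -c "
from h import *
go([.515,.016,.229]);s=snap('scene','s3.png');a=s['frame'][120:270,160:320,::-1]
cv2.imwrite('pics/s3c.png',cv2.resize(a,None,fx=4,fy=4,interpolation=cv2.INTER_CUBIC))"
```

```text
t: 3.75
tcp_pos: [0.5177, 0.0159, 0.2293]
tool_rot: [0.087, -0.702, 0.702, -0.088]
force: [-0.5, -0.7, -0.4]
finger_gap: 0.001
t 3.75 tcp [0.5177 0.0159 0.2293] F [-0.52 -0.71 -0.35] gap 0.001
[[-0.969  0.001  0.245]
 [-0.245 -0.    -0.969]
 [-0.001 -1.     0.   ]]
shift cm [ 0.26  0.03 -0.08]
```

View pics/s3c.png

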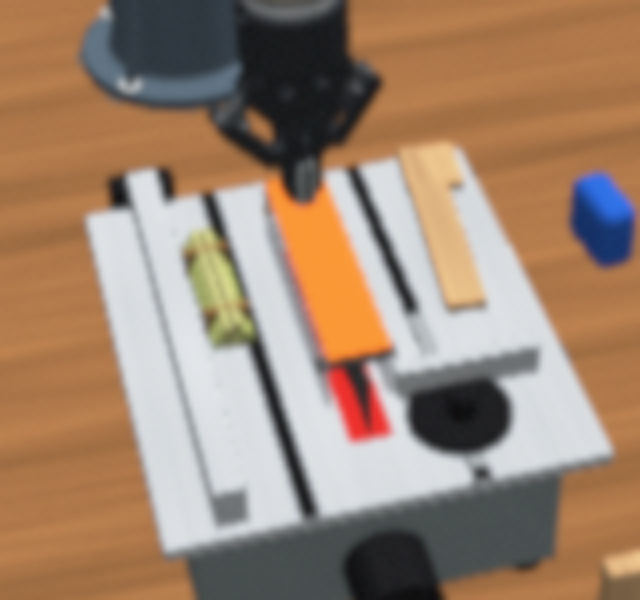

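The guard has nearly closed, but the force doesn't show contact with the stop yet. I'll press on in small steps until it does.

```bash
python3 -m handwheel '[0,0.1,0,0,0,0,0, 0,0.2,0,0,0,0,0, 0,0.3,0,0,0,0,0, 0,0.3,0,0,0,0,0]'; python3 -m handwheel '[0,0.1,0,0,0,0,0, 0,0.2,0,0,0,0,0, 0,0.3,0,0,0,0,0, 0,0.3,0,0,0,0,0]'
```

```text
t: 4.13
tcp_pos: [0.5178, 0.0158, 0.2289]
tool_rot: [0.087, -0.701, 0.702, -0.088]
force: [-4.9, 0.9, 16.3]
finger_gap: 0.004
t: 4.47
tcp_pos: [0.5179, 0.0158, 0.2286]
tool_rot: [0.086, -0.701, 0.702, -0.089]
force: [-9.6, 1.7, 34.2]
finger_gap: 0.0
```

```bash
python3 -m handwheel '[0,-2,0,0,0,0,0, 0,-5,0,0,0,0,0, 0,-7,0,0,0,0,0, 0,-7,0,0,0,0,0]'
python3 -c "
from h import *
go([.612,-.328,.16])
s=snap('top','t2.png')"
```

```text
t: 4.8
tcp_pos: [0.5203, 0.0154, 0.2977]
tool_rot: [0.084, -0.701, 0.703, -0.091]
force: [1.1, -0.1, -0.1]
finger_gap: -0.002
t 4.8 tcp [0.5203 0.0154 0.2977] F [ 1.08 -0.09 -0.08] gap -0.002
[[-0.969  0.01   0.245]
 [-0.245 -0.002 -0.969]
 [-0.009 -1.     0.004]]
shift cm [-0.33 13.93 35.48]
```

View pics/t2.png

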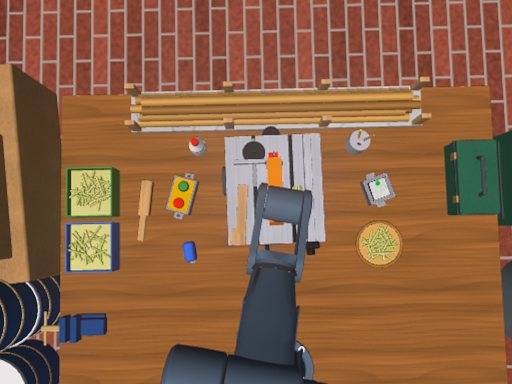

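The arm is clear of the guard and the loose things haven't moved; the rocker is visible at (378,187). I'm moving over to it.

```bash
python3 -m handwheel '[0,0,4,0,0,0,0, 0,0,8,0,0,0,0, 0,0,12,0,0,0,0, 0,0,16,0,0,0,0, 0,0,20,0,0,0,0, 0,0,24,0,0,0,0, 0,0,28,0,0,0,0, -0.1,0,32,0,0,0,0, -0.3,0,35.5,0,0,0,0, -0.3,0,35.5,0,0,0,0]'
python3 -c "
from h import *
s=snap('wrist','w2.png');snap('scene','s4.png')
P=pts(s);hsv=cv2.cvtColor(s['frame'],cv2.COLOR_RGB2HSV)
m=cv2.inRange(hsv,(45,150,80),(80,255,255));n,l,st,c=cv2.connectedComponentsWithStats(m)
for i in range(1,n):
  if st[i,4]>30: print(st[i],c[i],np.median(P[l==i],0).round(4))
go([.612,-.328,.09])
s=np.load('pics/s4.npz');P=pts(dict(s));hsv=cv2.cvtColor(s['frame'],cv2.COLOR_RGB2HSV)
m=(cv2.inRange(hsv,(5,180,150),(18,255,255))>0);m[:,:220]=0;m[:,270:]=0;m[250:]=0;m[:140]=0;Q=P[m];Q=Q[(Q[:,2]>.19)&(abs(Q[:,1]-.016)<.03)];print(len(Q),np.linalg.lstsq(np.c_[Q,np.ones(len(Q))][:,[0,1,3]],Q[:,2],rcond=None)[0],Q.min(0),Q.max(0))
"
```

```text
t: 5.68
tcp_pos: [0.6079, -0.335, 0.2903]
tool_rot: [0.086, -0.701, 0.703, -0.085]
force: [0.1, -0.2, 0.0]
finger_gap: 0.002
[240 157  12  11  99] [245.52525253 161.93939394] [ 0.6093 -0.328   0.0568]
t 5.7833 tcp [ 0.6065 -0.3286  0.2904] F [-1.1   0.67 -0.85] gap 0.002
[[-0.97  -0.003  0.243]
 [-0.243  0.003 -0.97 ]
 [ 0.002 -1.    -0.003]]
shift cm [-0.59 20.04  0.14]
611 [ 0.00135976 -0.00440343  0.21075511] [ 0.491932   -0.00176673  0.20693127] [0.68503579 0.03716623 0.21643165]
```

View pics/w2.png

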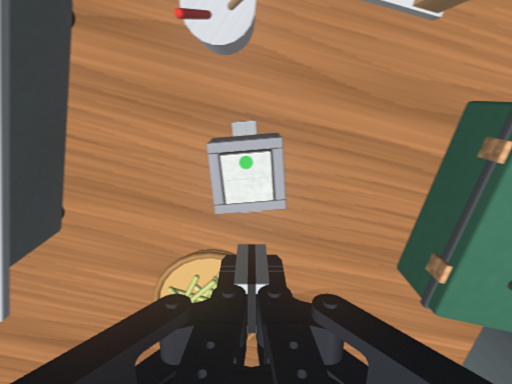

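View pics/s4.png

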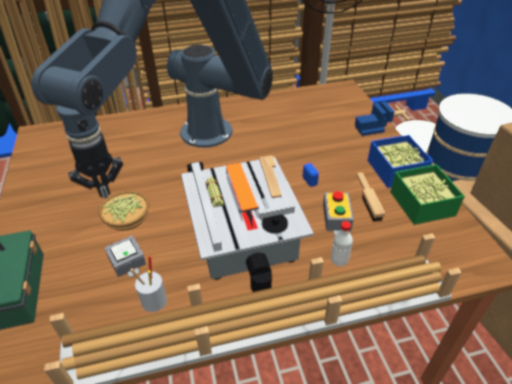

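The guard fits a level plane (slope 0.001) at 0.211 m, so it's shut. The wrist view puts the green dot at (246,162), which is (0.609, -0.328, 0.057). That matches the top view and the given height, so I'm going down.

```bash
python3 -m handwheel '[-0.2,4,0.1,0,0,0,0, -0.5,8,0.1,0,0,0,0, -0.5,12,0.1,0,0,0,0, -0.5,16,0.1,0,0,0,0, -0.5,19,0.1,0,0,0,0, -0.5,20.5,0.1,0,0,0,0, -0.5,20.5,0.1,0,0,0,0]'
python3 -c "
from h import *
go([.611,-.329,.067])
s=snap('wrist','w3.png')"
```

```text
t: 6.37
tcp_pos: [0.6089, -0.3228, 0.0825]
tool_rot: [-0.091, 0.705, -0.698, 0.085]
force: [-0.9, 0.1, 0.2]
finger_gap: 0.001
t 6.3667 tcp [ 0.6089 -0.3228  0.0825] F [-0.89  0.06  0.23] gap 0.001
[[-0.969 -0.01   0.247]
 [-0.247  0.008 -0.969]
 [ 0.008 -1.    -0.01 ]]
shift cm [-0.06  1.54  0.67]
```

View pics/w3.png

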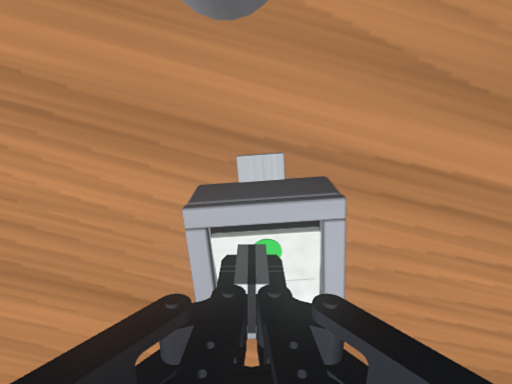

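The tip sits a few mm left of the dot, which appears at (268,247). The computed shift says the same, so I'll correct sideways and then press.

```bash
python3 -m handwheel '[0,0,0.3,0,0,0,0, 0,0,0.5,0,0,0,0, 0,0.2,0.5,0,0,0,0, 0,0.2,0.5,0,0,0,0]'
python3 -c "
from h import *
go([.611,-.329,.067])"
```

```text
t: 6.75
tcp_pos: [0.6144, -0.3328, 0.0879]
tool_rot: [0.087, -0.701, 0.702, -0.088]
force: [-0.3, -0.2, -0.3]
finger_gap: 0.003
t 6.75 tcp [ 0.6144 -0.3328  0.0879] F [-0.29 -0.21 -0.26] gap 0.003
[[-0.969  0.002  0.245]
 [-0.245 -0.002 -0.969]
 [-0.002 -1.     0.002]]
shift cm [ 0.24  2.09 -0.46]
```

```bash
python3 -m handwheel '[0.2,0.4,-0.4,0,0,0,0, 0.2,0.8,-0.4,0,0,0,0, 0.2,1.2,-0.4,0,0,0,0, 0.2,1.6,-0.4,0,0,0,0, 0.2,1.6,-0.4,0,0,0,0, 0.2,1.8,-0.4,0,0,0,0, 0.2,2.0,-0.4,0,0,0,0, 0.2,2.0,-0.4,0,0,0,0]'
python3 -c "
from h import *
go([.611,-.329,.067])"
```

```text
t: 7.42
tcp_pos: [0.6112, -0.3287, 0.0682]
tool_rot: [0.087, -0.702, 0.702, -0.088]
force: [-1.5, 2.7, 9.7]
finger_gap: -0.0
t 7.4167 tcp [ 0.6112 -0.3287  0.0682] F [-1.5   2.68  9.66] gap -0.0
[[-0.969  0.001  0.245]
 [-0.245 -0.    -0.969]
 [-0.    -1.     0.   ]]
shift cm [0.03 0.12 0.03]
```

```bash
python3 -m handwheel '[0,0.1,0,0,0,0,0, 0,0.2,0,0,0,0,0, 0,0.3,0,0,0,0,0, 0,0.3,0,0,0,0,0, 0,0.3,0,0,0,0,0]'
python3 -c "
from h import *
go([.611,-.329,.067])"
```

```text
t: 7.83
tcp_pos: [0.6113, -0.3287, 0.0679]
tool_rot: [0.087, -0.701, 0.702, -0.088]
force: [-4.7, 6.0, 21.7]
finger_gap: -0.002
t 7.8333 tcp [ 0.6113 -0.3287  0.0679] F [-4.75  5.96 21.66] gap -0.002
[[-0.969  0.001  0.246]
 [-0.246 -0.001 -0.969]
 [-0.001 -1.     0.001]]
shift cm [0.03 0.09 0.02]
```

The tip has hit a hard stop: the force rises to 22 N with no further travel. I'll back off and check the tilt.

```bash
python3 -m handwheel '[0,-3,0,0,0,0,0, 0,-7,0,0,0,0,0, 0,-11,0,0,0,0,0, 0,-15,0,0,0,0,0, 0,-19,0,0,0,0,0, 0,-22,0,0,0,0,0, 0,-22,0,0,0,0,0]'
python3 -c "
from h import *
s=snap('wrist','w4.png')
for f in ['w2','w4']:
  s=dict(np.load('pics/'+f+'.npz'));P=pts(s)
  hsv=cv2.cvtColor(s['frame'],cv2.COLOR_RGB2HSV)
  m=cv2.inRange(hsv,(0,0,190),(179,30,255))>0
  m|=cv2.inRange(hsv,(45,150,80),(80,255,255))>0
  Q=P[m];Q=Q[(np.hypot(Q[:,0]-.593,Q[:,1]+.334)<.035)&(Q[:,2]>.035)]
  A=np.c_[(Q[:,0]-.593)*.948+(Q[:,1]+.334)*.319,np.ones(len(Q))]
  print(f,len(Q),np.linalg.lstsq(A,Q[:,2],rcond=None)[0])
go([.6145,.3165,.2])
"
```

```text
t: 8.42
tcp_pos: [0.6138, -0.3313, 0.2922]
tool_rot: [0.084, -0.698, 0.706, -0.091]
force: [1.0, -0.4, 0.0]
finger_gap: 0.001
w2 2226 [0.7217918  0.06119934]
w4 2324 [0.62258098 0.06088523]
t 8.4667 tcp [ 0.6125 -0.3303  0.2884] F [ 0.01 -0.33  0.24] gap -0.0
[[-0.969  0.008  0.245]
 [-0.245 -0.006 -0.969]
 [-0.006 -1.     0.008]]
shift cm [-16.01   8.42 -62.73]
```

View pics/w4.png

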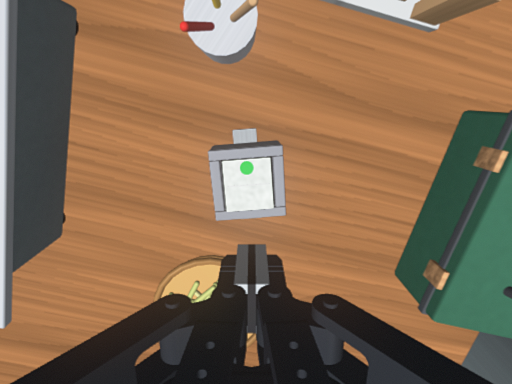

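The plane fit picked up finger and other pixels, so I'll limit it to the plate.

```bash
python3 -c "
from h import *
for f,(x0,x1,y0,y1) in [('w2',(226,268,156,200)),('w4',(228,268,162,206))]:
  s=dict(np.load('pics/'+f+'.npz'));P=pts(s)
  Q=P[y0:y1,x0:x1].reshape(-1,3);Q=Q[(Q[:,2]>.035)&(Q[:,2]<.07)]
  A=np.c_[(Q[:,0]-.593)*.948+(Q[:,1]+.334)*.319,np.ones(len(Q))]
  print(f,len(Q),np.linalg.lstsq(A,Q[:,2],rcond=None)[0])
  hsv=cv2.cvtColor(s['frame'],cv2.COLOR_RGB2HSV);m=cv2.inRange(hsv,(45,150,80),(80,255,255))>0
  m[:, :200]=0;m[:,300:]=0;m[200:]=0
  print(np.median(P[m],0))
"
```

```text
w2 1840 [0.1347773  0.05403572]
[ 0.60933696 -0.32796226  0.05677374]
w4 1749 [-0.12716452  0.05344499]
[ 0.61089411 -0.32845192  0.05146848]
```

The plate tilt went from +0.135 to −0.127 rad, a swing of 0.26 rad, and the dot is now at 51 mm, so the rocker is fully on. Next is the start button, measured at (0.6145, 0.316, 0.071) three consistent ways. I'll travel at a height that clears the saw.

```bash
python3 -m handwheel '[-1,0,-3.8,0,0,0,0, -2,0,-7.6,0,0,0,0, -3,0,-11.4,0,0,0,0, -4,0,-15.4,0,0,0,0, -5,0,-19.2,0,0,0,0, -6,0,-23,0,0,0,0, -7,0,-27,0,0,0,0, -8,0,-31,0,0,0,0, -9,0,-35,0,0,0,0, -10,0,-39,0,0,0,0]'
python3 -c "
from h import *
go([.6145,.316,.28])"
```

```text
t: 9.3
tcp_pos: [0.6106, 0.0756, 0.2811]
tool_rot: [-0.089, 0.702, -0.702, 0.086]
force: [0.1, -0.3, -0.4]
finger_gap: -0.002
t 9.3 tcp [0.6106 0.0756 0.2811] F [ 0.15 -0.31 -0.39] gap -0.002
[[-0.97  -0.004  0.245]
 [-0.245 -0.    -0.97 ]
 [ 0.004 -1.    -0.001]]
shift cm [ -6.27   0.1  -23.21]
```

```bash
python3 -m handwheel '[-1,0,-3.8,0,0,0,0, -2,0,-7.6,0,0,0,0, -3,0,-11.4,0,0,0,0, -4,0,-15.4,0,0,0,0, -5,0,-19,0,0,0,0, -6.2,0,-23.0,0,0,0,0, -6.2,0,-23.0,0,0,0,0, -6.2,0,-23.0,0,0,0,0]'
python3 -c "
from h import *
s=snap('wrist','w5.png')
P=pts(s);hsv=cv2.cvtColor(s['frame'],cv2.COLOR_RGB2HSV)
for m in [cv2.inRange(hsv,(45,150,60),(80,255,255)),cv2.inRange(hsv,(0,180,120),(4,255,255))]:
 n,l,st,c=cv2.connectedComponentsWithStats(m)
 for i in range(1,n):
  if st[i,4]>60: print(st[i],c[i],np.median(P[l==i],0).round(4))
go([.6145,.316,.10])"
```

```text
t: 9.97
tcp_pos: [0.6142, 0.3142, 0.2805]
tool_rot: [0.09, -0.701, 0.702, -0.087]
force: [-0.8, 0.2, -0.0]
finger_gap: -0.003
[ 343   17   37   37 1068] [361.18445693  35.53651685] [0.7453 0.2683 0.1505]
[209 201  30  28 674] [223.3041543  214.30860534] [0.5591 0.3318 0.0761]
t 10.0167 tcp [0.6145 0.3124 0.2808] F [-0.8  -1.15 -1.25] gap 0.002
[[-0.969 -0.004  0.247]
 [-0.247 -0.002 -0.969]
 [ 0.004 -1.     0.001]]
shift cm [-0.16 18.08 -0.37]
```

View pics/w5.png

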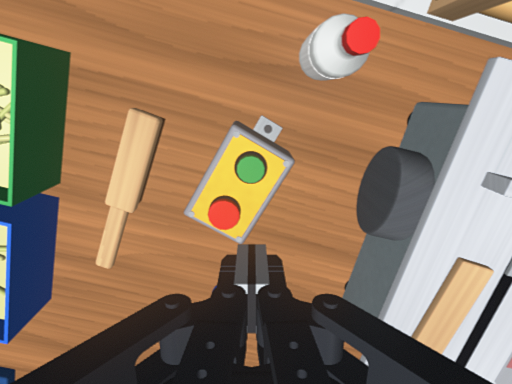

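```bash
python3 -c "
from h import *
s=dict(np.load('pics/w5.npz'));P=pts(s)
print(np.median(P[157:178,241:262].reshape(-1,3),0))
go([.615,.317,.10])"
```

```text
[0.61597044 0.31564066 0.07109538]
t 10.0167 tcp [0.6145 0.3124 0.2808] F [-0.8  -1.15 -1.25] gap 0.002
[[-0.969 -0.004  0.247]
 [-0.247 -0.002 -0.969]
 [ 0.004 -1.     0.001]]
shift cm [-0.24 18.08 -0.45]
```

The wrist view gives the green button at (251,167), which is (0.616, 0.316, 0.071). All the readings agree, so I'm going down.

```bash
python3 -m handwheel '[-0.1,4,-0.2,0,0,0,0, -0.1,8,-0.2,0,0,0,0, -0.1,12,-0.2,0,0,0,0, -0.1,15,-0.2,0,0,0,0, -0.1,17.5,-0.2,0,0,0,0, -0.1,17.5,-0.2,0,0,0,0, -0.1,17.5,-0.2,0,0,0,0, -0.1,17.5,-0.2,0,0,0,0]'
python3 -c "
from h import *
go([.615,.317,.081])"
```

```text
t: 10.68
tcp_pos: [0.6175, 0.3133, 0.1096]
tool_rot: [-0.086, 0.702, -0.702, 0.088]
force: [-0.6, -0.4, 0.8]
finger_gap: -0.0
t 10.6833 tcp [0.6175 0.3133 0.1096] F [-0.56 -0.41  0.78] gap -0.0
[[-0.97   0.002  0.244]
 [-0.244  0.    -0.97 ]
 [-0.002 -1.     0.   ]]
shift cm [ 0.16  2.86 -0.42]
```

```bash
python3 -m handwheel '[0.2,0.6,-0.3,0,0,0,0, 0.2,1.2,-0.3,0,0,0,0, 0.2,1.8,-0.3,0,0,0,0, 0.2,2.3,-0.3,0,0,0,0, 0.2,2.7,-0.3,0,0,0,0, 0.2,2.9,-0.3,0,0,0,0, 0.2,3.1,-0.3,0,0,0,0, 0.2,3.1,-0.3,0,0,0,0, 0.2,3.1,-0.3,0,0,0,0]'
python3 -c "
from h import *
go([.615,.317,.081])"
```

```text
t: 11.43
tcp_pos: [0.6138, 0.317, 0.0805]
tool_rot: [-0.087, 0.702, -0.702, 0.088]
force: [-4.0, -1.6, 15.3]
finger_gap: 0.0
t 11.4333 tcp [0.6138 0.317  0.0805] F [-3.99 -1.56 15.32] gap 0.0
[[-0.969  0.001  0.246]
 [-0.246  0.    -0.969]
 [-0.001 -1.     0.   ]]
shift cm [-0.12 -0.05  0.02]
```

The button is fully in: TCP at 0.0805 is the hard-stop height, with 15 N. I'll hold briefly, then let go and lift straight up.

```bash
python3 -m handwheel '[0,0,0,0,0,0,0, 0,0,0,0,0,0,0, 0,-2,0,0,0,0,0, 0,-6,0,0,0,0,0, 0,-10,0,0,0,0,0, 0,-14,0,0,0,0,0, 0,-18,0,0,0,0,0, 0,-22,0,0,0,0,0, 0,-22,0,0,0,0,0, 0,-22,0,0,0,0,0]'
python3 -c "
from h import *
s=snap('wrist','w6.png');P=pts(s)
snap('scene','s5.png')
print(manip.sense()['tcp_pos'],manip.sense()['force'])
hsv=cv2.cvtColor(s['frame'],cv2.COLOR_RGB2HSV)
m=cv2.inRange(hsv,(45,100,40),(85,255,255));m[:,:150]=0;n,l,st,c=cv2.connectedComponentsWithStats(m)
for i in range(1,n):
  if st[i,4]>60: print(st[i],c[i],np.median(P[l==i],0).round(4))
m=cv2.inRange(hsv,(0,180,120),(4,255,255));n,l,st,c=cv2.connectedComponentsWithStats(m)
for i in range(1,n):
  if st[i,4]>60: print(st[i],c[i],np.median(P[l==i],0).round(4))
s=np.load('pics/s5.npz');P=pts(dict(s));hsv=cv2.cvtColor(s['frame'],cv2.COLOR_RGB2HSV)
m=(cv2.inRange(hsv,(5,180,150),(18,255,255))>0);m[:,:220]=0;m[:,270:]=0;m[250:]=0;m[:140]=0;Q=P[m];Q=Q[(Q[:,2]>.19)&(abs(Q[:,1]-.016)<.03)];print(len(Q),np.linalg.lstsq(np.c_[Q,np.ones(len(Q))][:,[0,1,3]],Q[:,2],rcond=None)[0])
a=dict(np.load('pics/s0.npz'))['frame'];b=s['frame'];cv2.imwrite('pics/cmp.png',cv2.resize(np.vstack([a[120:330],b[120:330]])[:,:,::-1],None,fx=1.4,fy=1.4))
"
```

```text
t: 12.27
tcp_pos: [0.615, 0.3172, 0.301]
tool_rot: [-0.085, 0.702, -0.701, 0.09]
force: [-0.6, -0.1, -0.0]
finger_gap: -0.002
[0.61276371 0.31643209 0.2961428 ] [0.53435977 0.16110494 0.49006693]
[240 156  26  26 540] [252.57222222 168.7537037 ] [0.6132 0.3161 0.0711]
[337  29  34  33 854] [354.09836066  45.18501171] [0.7445 0.2686 0.1505]
[213 199  29  27 613] [227.22675367 211.74714519] [0.5586 0.3323 0.076 ]
615 [ 0.00316724 -0.0142265   0.20992081]
```

View pics/cmp.png

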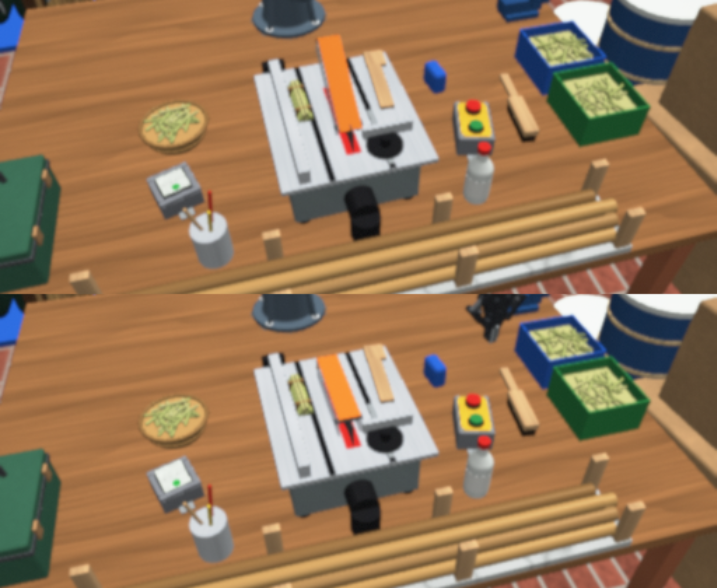

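The before/after comparison shows the guard shut, the rocker on, the buttons out (green 71 mm, red 76 mm) and everything else in place. I'm handing the job in.

```bash
python3 -c "
from station import manip
print(manip.sign_off())"
```

```text
the job is handed in; nothing more can be done
None
```

I did the three steps in order with closed fingertips and handed the job in at about 12.4 s of the 61 s. Sign-off gives no verdict, so these are my own last checks:

- **Guard:** I pushed it down to its stop, where the force rose to 34 N with the fingertips at 0.212 m. Once the arm was clear, a plane fit showed the guard level (slope about 0.003), so it is shut.
- **Rocker:** I pressed the dotted end to its stop at 22 N. The plate tilt went from +0.135 to −0.127 rad, and the dot dropped to about 51 mm. My first tilt fit was wrong because it included pixels outside the plate, so I redid it on the plate alone.
- **Start button:** I pressed it the full 7 mm at 15 N and let go. It is back out, with its top at 71 mm.
- **Stop button:** I kept off it; its top is still at 76 mm.
- **Everything else:** In the before and after scene pictures nothing else has moved, judged by eye. The arm ended clear, about 0.2 m above the starter box.

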